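# Stack the rinsed wafer dishes into a closed tower beside the mask aligner

### The arm

A 6-joint arm with a two-finger parallel gripper is mounted at the origin on the work surface. World frame = base frame: x ahead of the robot, y to its left, z up, the work surface at z = 0. Lengths are in mm, angles in rad, forces in N, time in s.
With the tool pointing down it reaches from about 425 to 1125 mm from the base axis. Payload 14.9 kg.
Tool frame: the origin (TCP) lies midway between the tips of the shut fingers; the grasp point (between the pads) lies 19 mm behind it (bot.grip_depth is the distance from the TCP to the grasp point, in mm); z points along the fingers, y is the line along which they close (so a half turn about z gives the same grasp; the last joint's range is limited). The gripper opens to 91 mm and grips with 3 to 60 N. Pads are 32 mm wide; open, the fingers measure 118 mm over their backs; the gripper's body (76 mm by 178 mm) begins 60 mm behind the grasp point.
Start: joints at [-1.21, 0.379, 1.734, -0, 1.028, -0.033], TCP at [268.587, -646.436, 213.932] pointing down, gripper open.
Joint ranges: [-2.77, 2.77], [-0.74, 2.19], [0, 2.66], [-1.06, 4.2], [0.31, 2.87], [-3.08, 3.08]. Speed limits (rad/s): [1.89, 1.89, 2.39, 3.14, 3.14, 3.14].

### API

Orientations are given as a unit quaternion [w, x, y, z].
In Python, from cell import bot, read_camera, camera_info gives the robot as it stands. The module is installed in compiled form; this text tells all that it offers.
- The arm moves only by the tool play_rows, never from a script. Its argument "rows" is a list of rows, each a list of 7 numbers: the opening, from 0 (shut) to 1 (fully open), then the shift along the tool's x, y, z in mm, then the turn, a rotation vector about the tool's x, y, z in degrees. In form: [[claw, dx, dy, dz, wx, wy, wz], ...]. A call has 1 to 12 rows; each row is the pose to reach, as a shift and turn from the pose commanded when the call began, along the tool's axes at that moment; what a row does not reach only later rows make up. A row lasts 1/12 s, in which the tool goes at most 41.7 mm and 7.16 degrees, less where a joint would pass 70% of its speed; a pose out of reach is approached as far as the arm can. A call with a gripper value outside its range is refused whole. The fingers move at their own pace and stop on an object; the grip force is fixed at half the most. Time passes only in rows, so rows that repeat a pose let the fingers close. It gives the time, the measured TCP pose, the force, the opening and the grip force at its end, in the units of the state.
- bot.get_obs(): the state, without advancing time (a new reading comes with each control period).
- read_camera(name): name is "scene" or "top" or "wrist"; returns the picture (384x512x3 uint8, red, green, blue); there is no depth.
- camera_info(name): a dict with "fx", "fy", "cx", "cy" (pixels), "T" (4x4, takes a point from camera to world coordinates). Camera axes: x right, y down, z forward; pixel columns grow to the right and rows downward; lengths in mm; the calibration is good to about 2 mm. A picture is of the moment at which its call begins: read the wrist's pose just before it. camera_info takes no time and is no camera call; for the wrist camera it gives the pose at the moment of the call.
- bot.job_done(): hands the job in; it is judged then, once.
The state is a dict: "time_s": time; "q": joint angles; "dq": joint speeds; "joint_efforts": joint torques, N m; "position": TCP position; "tool_rot": TCP orientation; "ft_force": force on the tool from outside, world axes, zero at the start; "ft_torque": the same for the moment, N m; "gripper_width": opening from 0.0 (shut) to 1.0 (fully open); "finger_force": force on a finger pad.
Only numpy, scipy, OpenCV 4.12 (cv2) and the standard library are available. Lean on these libraries where they do the work, as an engineer would, in place of code of your own. Each camera call takes 0.05 s, during which the arm holds its last target. There are 200 camera calls.

### The job

Put the rinsed white dishes away dust-tight in a single tower on the round black stand, building it there piece by piece from the bottom up: first the wide dish, mouth-up, centred on the stand; then the wide cover on it, mouth-down, the two rims meeting all round; then the narrow dish, mouth-up, centred on the wide cover; last the narrow cover on it, mouth-down, rims meeting all round. Leave the tower standing straight and by itself, and leave the glass beaker alone.

Things in the scene. Friction and masses are not known exactly. Their poses are not given: they have to be found in the camera images.
- wide_dish: The wide dish, standing mouth-up on the bench (its hollow shows from above): 66 mm outer diameter, 52 mm inside, 36 mm high, about 0.13 kg. A plain straight-sided round pot of white fluoropolymer, open at one end, walls 7 mm, flat closed end 5 mm thick, no handle. Origin: centre of the underside; z points up out of the mouth. The same rim diameters as the wide cover.
- wide_cover: The wide cover, lying mouth-down on its rim on the bench (a flat blank top shows from above): 66 mm outer diameter, 52 mm inside, 28 mm high, about 0.11 kg. A plain straight-sided round pot of white fluoropolymer, open at one end, walls 7 mm, flat closed end 5 mm thick, no handle. Origin: centre of the rim plane, that is of its lower face as it lies; z points up, the flat top is at z = 28 mm.
- narrow_dish: The narrow dish, standing mouth-up (hollow shows from above): 48 mm outer diameter, 34 mm inside, 32 mm high, about 0.08 kg. A plain straight-sided round pot of white fluoropolymer, open at one end, walls 7 mm, flat closed end 5 mm thick, no handle. Origin: centre of the underside; z points up out of the mouth. The same rim diameters as the narrow cover.
- narrow_cover: The narrow cover, lying mouth-down on its rim (flat blank top shows from above): 48 mm outer diameter, 34 mm inside, 26 mm high, about 0.07 kg. A plain straight-sided round pot of white fluoropolymer, open at one end, walls 7 mm, flat closed end 5 mm thick, no handle. Origin: centre of the rim plane, its lower face as it lies; z points up, the flat top is at z = 26 mm.
- stand: The round stand: a flat black disc, 100 mm in diameter, 12 mm thick, fixed to the bench. Origin: centre of its underside, so its top is at z = 12 mm; z up.
- beaker: A loose glass beaker, to be left alone: rim 54 mm in diameter, 65 mm high, standing mouth-up. Origin: centre of its underside; z up. It and the five things above stand in shuffled places, at least 100 mm apart between centres.
Not all that is in view belongs to the job. Leave any purple or yellow look-alike of the narrow_dish alone.

How it is judged (in metres and radians):
On the way, in this order (a step that is already met when the one before it is completed fails the run):
1. the wide dish stands mouth-up on the round stand, released (horizontal distance between wide_dish and stand below 0.012 m and z of wide_dish in the frame of stand between 0.009 and 0.015 m and angle between wide_dish's own z axis and vertical below 0.06 rad and contact force between the fingers and wide_dish below 0.3 N and linear speed of wide_dish below 0.02 m/s), for 0.2 s.
2. the wide cover lies mouth-down, rim on rim, on the wide dish, released (all of step 1 and horizontal distance between wide_cover and wide_dish below 0.006 m and z of wide_cover in the frame of wide_dish between 0.033 and 0.039 m and angle between wide_cover's own z axis and vertical below 0.06 rad and contact force between the fingers and wide_cover below 0.3 N and linear speed of wide_cover below 0.02 m/s), for 0.2 s.
3. the narrow dish stands mouth-up on the wide cover, released (all of step 2 and horizontal distance between narrow_dish and wide_cover below 0.01 m and z of narrow_dish in the frame of wide_cover between 0.025 and 0.031 m and angle between narrow_dish's own z axis and vertical below 0.06 rad and contact force between the fingers and narrow_dish below 0.3 N and linear speed of narrow_dish below 0.02 m/s), for 0.2 s.
4. the narrow cover lies mouth-down, rim on rim, on the narrow dish, released (all of step 3 and horizontal distance between narrow_cover and narrow_dish below 0.006 m and z of narrow_cover in the frame of narrow_dish between 0.029 and 0.035 m and angle between narrow_cover's own z axis and vertical below 0.06 rad and contact force between the fingers and narrow_cover below 0.3 N and linear speed of narrow_cover below 0.02 m/s), for 0.2 s.
At the end, for the whole second after the job is handed in: Tower on the stand, bottom to top: wide dish (centre within 12 mm), wide cover (6 mm), narrow dish (10 mm), narrow cover (6 mm), dishes mouth-up, covers mouth-down; each seated within 3 mm in height, upright within 0.06 rad, at rest, released; beaker within 30 mm of its start (all of step 4 and distance of beaker from where it was at the start of the episode below 0.03 m); the robot touches nothing.
It fails at once if the glass beaker is knocked over or pushed away (30 mm) (distance of beaker from where it was at the start of the episode above 0.03 m or angle between beaker's own z axis and vertical above 0.4 rad).
It also fails if it takes over 112 s, if anything falls off the work surface, if the arm or the gripper's body presses on something with over 40 N, if the wrist force passes 120 N, or if a joint passes its speed limit or range.

## Working session

There is one attempt and no reset: what is moved stays moved. The work goes in short steps, Python scripts to look and compute and a tool call to move; the robot and the scene stay as the last step left them, time stands still between calls to the robot, and variables do not carry over. Pictures are saved under pics/ and viewed, at most 14 in all, crops included, and the job is handed in when it is done.

Besides the shell and the picture viewer there is one more tool, called after ">>>" by a JSON object that holds its "op" and its "data", one argument or row to a line. play_rows: Moves the arm, as the interface text tells. Its arguments: {"type":"object","properties":{"rows":{"type":"array","items":{"type":"array","items":{"type":"number"}}}},"required":["rows"]}

```bash
mkdir -p pics; python3 - <<'E'
from cell import bot, read_camera, camera_info
import cv2, numpy as np
o=bot.get_obs(); print(o['time_s'],o['position'],o['tool_rot'],o['gripper_width'])
for n in ['top','scene']:
    im=read_camera(n); cv2.imwrite(f'pics/{n}0.png',im[:,:,::-1]); i=camera_info(n); print(n,i['fx'],i['fy'],i['cx'],i['cy'],np.round(i['T'],4).tolist())
E
```

```text
0.0 [ 268.41518628 -646.05398784  213.29459234] [-5.48220705e-04  9.80680447e-01  1.95615823e-01 -9.90945893e-05] 1.0019825798486282
top 449.18153234126663 449.18153234126663 253.56249445832458 190.94107620182538 [[0.0204, -0.992, 0.1243, 510.1982], [-0.9997, -0.0187, 0.0149, 5.8025], [-0.0124, -0.1246, -0.9921, 984.8551], [0.0, 0.0, 0.0, 1.0]]
scene 441.1002723452443 441.1002723452443 261.84135562391026 194.48571903697197 [[-0.1558, 0.7112, -0.6855, 1374.6195], [0.9877, 0.1054, -0.1152, 119.2599], [-0.0096, -0.695, -0.7189, 832.5017], [0.0, 0.0, 0.0, 1.0]]
```

View pics/top0.png

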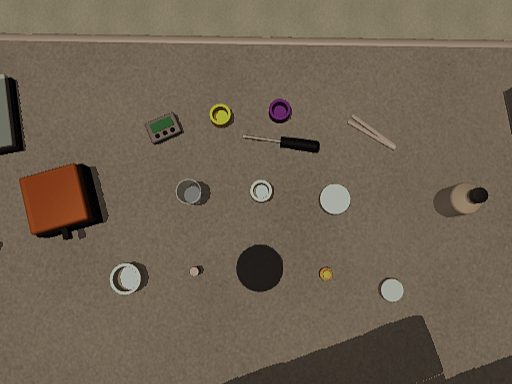

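View pics/scene0.png

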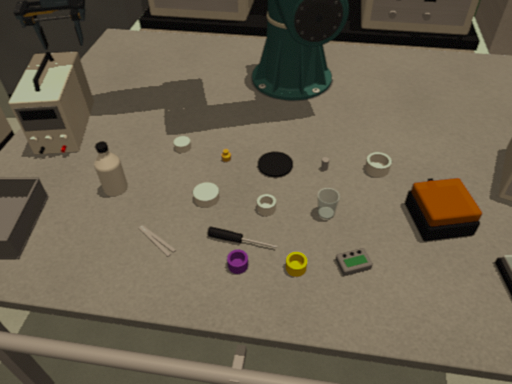

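The top view shows: wide dish (125,278), beaker (190,192), narrow dish (261,191), wide cover (335,199), narrow cover (392,290), stand (260,268); purple and yellow look-alikes at the top. The scene view agrees with this.

```bash
cat > h.py <<'E'
from cell import bot, read_camera, camera_info
import cv2, numpy as np
from scipy.spatial.transform import Rotation as R
def ray(i,uv,z):
    d=np.array([(uv[0]-i['cx'])/i['fx'],(uv[1]-i['cy'])/i['fy'],1]); T=np.array(i['T'])
    d=T[:3,:3]@d; return T[:3,3]+d*(z-T[2,3])/d[2]
def pix(i,p):
    T=np.array(i['T']); c=T[:3,:3].T@(np.array(p)-T[:3,3]); return np.array([i['fx']*c[0]/c[2]+i['cx'],i['fy']*c[1]/c[2]+i['cy']])
def white(im): 
    h=cv2.cvtColor(im,cv2.COLOR_RGB2HSV); return ((h[...,1]<45)&(h[...,2]>150)).astype(np.uint8)
def delta(target):  # target world TCP -> tool-frame shift
    o=bot.get_obs(); w,x,y,z=o['tool_rot']; r=R.from_quat([x,y,z,w])
    return r.inv().apply(np.array(target)-o['position'])
E
python3 - <<'E'
from h import *
im=cv2.imread('pics/top0.png')[:,:,::-1].copy(); i=camera_info('top')
m=white(im)
for c in cv2.findContours(m,cv2.RETR_CCOMP,cv2.CHAIN_APPROX_NONE)[0]:
    if cv2.contourArea(c)<150: continue
    (u,v),ax,a=cv2.fitEllipse(cv2.convexHull(c)); print(round(u),round(v),np.round(ax,1),[ (z,np.round(ray(i,(u,v),z)[:2],1)) for z in (20,30)])
k=(im.max(2)<45).astype(np.uint8); 
for c in cv2.findContours(k,cv2.RETR_EXTERNAL,cv2.CHAIN_APPROX_NONE)[0]:
    if 1000<cv2.contourArea(c)<3000:
        (u,v),ax,a=cv2.fitEllipse(c); print('k',u,v,ax,ray(i,(u,v),11))
o=bot.get_obs();w,x,y,z=o['tool_rot'];print(R.from_quat([x,y,z,w]).as_matrix().round(3))
w=read_camera('wrist');cv2.imwrite('pics/w0.png',w[:,:,::-1]);i=camera_info('wrist');print(i['fx'],np.round(i['T'],3))
r=R.from_quat([x,y,z,w[0,0,0]*0+o['tool_rot'][0]])
print('cam in tool',r.inv().apply(np.array(i['T'])[:3,3]-o['position']), (r.inv().as_matrix()@np.array(i['T'])[:3,:3]).round(3))
E
```

```text
392 290 [21.2 22.3] [(20, array([ 427.6, -274.2])), (30, array([ 428.5, -271.3]))]
125 278 [30.1 30.9] [(20, array([439. , 289.8])), (30, array([439.7, 286.9]))]
124 279 [25.4 27.4] [(20, array([437.9, 291.3])), (30, array([438.6, 288.3]))]
335 198 [29.3 29.8] [(20, array([ 618.4, -155.1])), (30, array([ 617.2, -153.4]))]
261 190 [20.8 21.2] [(20, array([633.4,   5.1])), (30, array([632.1,   5.2]))]
k 259.43194580078125 267.7098083496094 (45.388397216796875, 45.80074691772461) [467.026212     4.47716053  11.        ]
k 35.98120880126953 188.97216796875 (85.90624237060547, 126.23400115966797) [627.59077679 499.09547102  11.        ]
[[ 0.923  0.384 -0.   ]
 [ 0.384 -0.923  0.001]
 [ 0.    -0.001 -1.   ]]
334.2888324852973 [[ 3.84000e-01 -8.91000e-01 -2.42000e-01  3.36036e+02]
 [-9.23000e-01 -3.71000e-01 -9.90000e-02 -6.18162e+02]
 [-1.00000e-03  2.62000e-01 -9.65000e-01  3.85338e+02]
 [ 0.00000e+00  0.00000e+00  0.00000e+00  1.00000e+00]]
cam in tool [ 7.31545765e+01 -3.43523932e-02 -1.71969409e+02] [[ 0.001 -0.965 -0.262]
 [ 1.     0.001 -0.   ]
 [ 0.    -0.262  0.965]]
```

>>> {"op": "play_rows", "data": {
  "rows": [
    [1,292,-285,63,0,0,22.6],
    [1,292,-285,63,0,0,22.6],
    [1,292,-285,63,0,0,22.6],
    [1,292,-285,63,0,0,22.6],
    [1,292,-285,63,0,0,22.6],
    [1,292,-285,63,0,0,22.6],
    [1,292,-285,63,0,0,22.6],
    [1,292,-285,63,0,0,22.6],
    [1,292,-285,63,0,0,22.6],
    [1,292,-285,63,0,0,22.6],
    [1,292,-285,63,0,0,22.6],
    [1,292,-285,63,0,0,22.6]
  ]
}}

```text
time_s: 1.15
position: [429.2, -269.6, 150.6]
tool_rot: [-0.0, 1.0, 0.001, -0.0]
ft_force: [-0.1, -0.5, 0.1]
gripper_width: 1.002
finger_force: 0.0
```

```bash
cat > look.py <<'E'
from h import *
import sys
o=bot.get_obs(); i=camera_info('wrist'); im=read_camera('wrist'); cv2.imwrite(f'pics/{sys.argv[1]}.png',im[:,:,::-1])
print(o['time_s'],np.round(o['position'],1),np.round(o['tool_rot'],4),np.round(o['q'],2))
zs=[float(a) for a in sys.argv[2:]]
for c in cv2.findContours(white(im),cv2.RETR_EXTERNAL,cv2.CHAIN_APPROX_NONE)[0]:
    if cv2.contourArea(c)<300: continue
    (u,v),ax,a=cv2.fitEllipse(cv2.convexHull(c)); print(round(u,1),round(v,1),np.round(ax,1),cv2.boundingRect(c),[(z,np.round(ray(i,(u,v),z)[:2],1)) for z in zs])
E
python3 look.py w1 26
```

```text
1.15 [ 429.2 -269.6  150.6] [-2.0e-04  1.0e+00  1.2e-03 -3.0e-04] [-0.61  0.17  2.15 -0.    0.82  0.96]
```

View pics/w1.png

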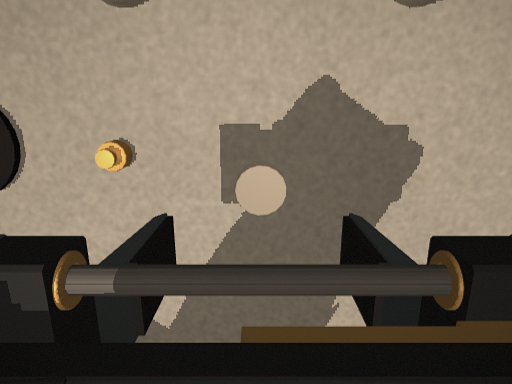

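The narrow cover is at (261,190) in the wrist view, in the gripper's shadow and dim beige, so my white threshold missed it. I'll check the pixel profile.

```bash
python3 - <<'E'
import cv2,numpy as np
im=cv2.imread('pics/w1.png')
print(im[155:222,261,:].tolist()); print(im[190,228:292:2].tolist()); print(im[60,250],im[100,60])
E
```

```text
[[84, 97, 107], [80, 94, 102], [81, 95, 105], [82, 95, 106], [81, 95, 104], [80, 93, 102], [77, 92, 102], [76, 90, 103], [76, 91, 103], [75, 88, 101], [95, 113, 128], [131, 156, 176], [145, 172, 194], [145, 173, 196], [144, 173, 194], [142, 170, 192], [144, 173, 194], [143, 171, 194], [145, 172, 194], [144, 172, 194], [143, 171, 193], [141, 169, 191], [143, 170, 192], [142, 171, 193], [142, 169, 191], [141, 169, 191], [141, 169, 191], [141, 169, 191], [141, 170, 191], [141, 169, 191], [140, 167, 189], [141, 168, 190], [142, 170, 192], [140, 168, 190], [140, 168, 190], [141, 168, 190], [140, 168, 189], [140, 168, 190], [141, 169, 190], [139, 167, 189], [141, 169, 191], [139, 166, 188], [138, 166, 188], [140, 166, 189], [139, 166, 188], [139, 167, 188], [139, 167, 189], [139, 166, 189], [138, 165, 187], [138, 165, 186], [139, 166, 188], [139, 166, 188], [137, 165, 186], [138, 165, 186], [139, 165, 187], [137, 164, 186], [137, 165, 186], [137, 164, 185], [138, 166, 187], [125, 151, 170], [95, 111, 125], [81, 94, 102], [82, 95, 106], [84, 99, 108], [86, 100, 109], [85, 100, 110], [83, 97, 107]]
[[79, 92, 101], [79, 92, 100], [77, 89, 98], [72, 83, 91], [138, 166, 188], [138, 166, 187], [139, 167, 188], [140, 167, 190], [140, 167, 188], [140, 168, 189], [138, 166, 188], [140, 167, 188], [139, 167, 188], [139, 166, 189], [140, 167, 188], [140, 167, 189], [140, 167, 190], [141, 169, 192], [140, 169, 191], [140, 168, 190], [141, 168, 190], [141, 169, 190], [141, 169, 190], [141, 168, 190], [140, 168, 190], [141, 169, 191], [142, 169, 191], [141, 168, 191], [143, 171, 194], [81, 95, 108], [84, 97, 107], [84, 99, 109]]
[138 161 177] [127 148 163]
```

```bash
cat > look.py <<'E'
from h import *
import sys
# look.py name x y z d  [x y z d ...]: seek circle of diameter d at height z near x,y
o=bot.get_obs(); i=camera_info('wrist'); im=read_camera('wrist'); cv2.imwrite(f'pics/{sys.argv[1]}.png',im[:,:,::-1])
print(o['time_s'],np.round(o['position'],1),np.round(o['tool_rot'],4))
g=cv2.medianBlur(cv2.cvtColor(im,cv2.COLOR_RGB2GRAY),3); a=list(map(float,sys.argv[2:]))
for k in range(0,len(a),4):
    x,y,z,d=a[k:k+4]; p=pix(i,(x,y,z)); r=np.linalg.norm(pix(i,(x,y+d/2,z))-p)
    m=int(r*1.9); u0,v0=np.maximum(np.int32(p)-m,0); s=g[v0:v0+2*m,u0:u0+2*m]
    f=4; s=cv2.resize(s,None,fx=f,fy=f,interpolation=cv2.INTER_CUBIC)
    c=cv2.HoughCircles(s,cv2.HOUGH_GRADIENT,1,8,param1=80,param2=12,minRadius=int(f*r*.88),maxRadius=int(f*r*1.1))
    for q in ([] if c is None else c[0][:2]):
        uv=(q[:2]+.5)/f-.5+[u0,v0]; print(np.round(p,1),'px',np.round(uv,1),'r',round(q[2]/f,1),'exp',round(r,1),'->',np.round(ray(i,uv,z)[:2],1))
E
python3 look.py w1b 429 -271 26 48
```

```text
1.2 [ 429.1 -270.9  151. ] [ 0.e+00  1.e+00  5.e-04 -0.e+00]
[257.6 187.4] px [259. 190.] r 25.0 exp 26.2 -> [ 426.6 -272.3]
[257.6 187.4] px [261.  189.5] r 23.5 exp 26.2 -> [ 427.  -274.1]
```

>>> {"op": "play_rows", "data": {
  "rows": [
    [1,190,-116,0,0,0,0],
    [1,190,-116,0,0,0,0],
    [1,190,-116,0,0,0,0],
    [1,190,-116,0,0,0,0],
    [1,190,-116,0,0,0,0],
    [1,190,-116,0,0,0,0],
    [1,190,-116,0,0,0,0]
  ]
}}

```text
time_s: 1.83
position: [621.5, -155.2, 151.0]
tool_rot: [0.0, 1.0, 0.0, 0.001]
ft_force: [-0.9, 0.5, 0.4]
gripper_width: 1.002
finger_force: 0.0
```

```bash
python3 look.py w2 617 -154 28 66
```

```text
1.8333 [ 621.5 -155.2  151. ] [1.e-04 1.e+00 0.e+00 6.e-04]
[256.1 192.8] px [255.8 193.8] r 34.8 exp 36.2 -> [ 616.1 -153.7]
[256.1 192.8] px [255.5 195.8] r 36.0 exp 36.2 -> [ 614.2 -153.5]
```

>>> {"op": "play_rows", "data": {
  "rows": [
    [1,15,-160,0,0,0,0],
    [1,15,-160,0,0,0,0],
    [1,15,-160,0,0,0,0],
    [1,15,-160,0,0,0,0],
    [1,15,-160,0,0,0,0],
    [1,15,-160,0,0,0,0]
  ]
}}

```text
time_s: 2.38
position: [633.4, 4.4, 151.0]
tool_rot: [0.0, 1.0, 0.0, -0.0]
ft_force: [-0.6, 0.3, -0.7]
gripper_width: 0.997
finger_force: 0.0
```

```bash
python3 look.py w3 632 5 32 48 632 5 32 34
```

```text
2.3833 [633.4   4.4 151. ] [ 1.e-04  1.e+00  0.e+00 -2.e-04]
[256.7 190.4] px [256.5 192.5] r 25.4 exp 26.7 -> [630.    5.2]
[256.7 190.4] px [256.2 194.8] r 27.0 exp 26.7 -> [627.9   5.4]
[256.7 190.4] px [256.2 192. ] r 19.3 exp 18.9 -> [630.5   5.4]
[256.7 190.4] px [256.2 185.8] r 16.8 exp 18.9 -> [636.3   5.4]
```

>>> {"op": "play_rows", "data": {
  "rows": [
    [1,-165,0,0,0,0,0],
    [1,-165,0,0,0,0,0],
    [1,-165,0,0,0,0,0],
    [1,-165,0,0,0,0,0],
    [1,-165,0,0,0,0,0],
    [1,-165,0,0,0,0,0]
  ]
}}

```text
time_s: 2.93
position: [467.2, 3.1, 151.0]
tool_rot: [0.0, 1.0, -0.002, -0.0]
ft_force: [0.7, -0.5, -0.4]
gripper_width: 0.999
finger_force: 0.0
```

```bash
python3 look.py w4 467 4 12 100
```

```text
2.9333 [467.2   3.1 151. ] [ 1.0e-04  1.0e+00 -1.6e-03 -1.0e-04]
[256.5 183.9] px [255.  183.8] r 51.2 exp 52.3 -> [467.2   5.5]
[256.5 183.9] px [257.2 184.2] r 49.8 exp 52.3 -> [466.7   3.3]
```

>>> {"op": "play_rows", "data": {
  "rows": [
    [1,-28,-283,0,0,0,0],
    [1,-28,-283,0,0,0,0],
    [1,-28,-283,0,0,0,0],
    [1,-28,-283,0,0,0,0],
    [1,-28,-283,0,0,0,0],
    [1,-28,-283,0,0,0,0],
    [1,-28,-283,0,0,0,0],
    [1,-28,-283,0,0,0,0],
    [1,-28,-283,0,0,0,0]
  ]
}}

```text
time_s: 3.73
position: [442.4, 289.1, 150.9]
tool_rot: [-0.0, 1.0, 0.001, 0.0]
ft_force: [-0.3, -0.7, -0.3]
gripper_width: 1.002
finger_force: 0.0
```

```bash
python3 look.py w5 439 287 36 66 439 287 36 52
```

```text
3.7333 [442.4 289.1 150.9] [-1.e-04  1.e+00  6.e-04  3.e-04]
[259.8 193.8] px [262.8 194.2] r 35.3 exp 37.2 -> [438.6 284.4]
[259.8 193.8] px [261.8 196. ] r 37.1 exp 37.2 -> [437.  285.3]
[259.8 193.8] px [261.5 192.8] r 30.0 exp 29.3 -> [440.  285.5]
[259.8 193.8] px [261.2 186. ] r 26.3 exp 29.3 -> [446.1 285.8]
```

View pics/w5.png

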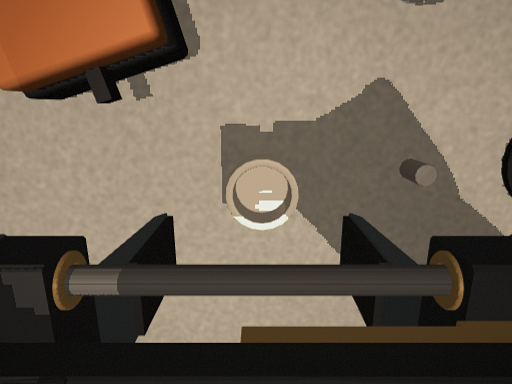

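The wide dish shows at about (262,195) in the wrist view, between the fingers. I'll look again once the arm has settled, then grasp.

```bash
python3 look.py w6 439 286 36 66;python3 look.py w6b 439 286 36 66
```

```text
3.7833 [442.2 287.9 150.8] [ 0.e+00  1.e+00 -1.e-04  1.e-04]
[259.6 193.6] px [260.5 195.5] r 37.0 exp 37.2 -> [437.2 285.2]
[259.6 193.6] px [260.  193.5] r 35.8 exp 37.2 -> [439.1 285.6]
3.8333 [442.1 287.2 150.8] [ 1.e-04  1.e+00 -6.e-04 -0.e+00]
[258.8 193.4] px [260.5 193.8] r 35.1 exp 37.2 -> [438.7 284.4]
[258.8 193.4] px [259.2 195.5] r 37.2 exp 37.2 -> [437.1 285.6]
```

>>> {"op": "play_rows", "data": {
  "rows": [
    [1,-3,2,35,0,0,0],
    [1,-3,2,70,0,0,0],
    [1,-3,2,105,0,0,0],
    [1,-3,2,130,0,0,0],
    [1,-3,2,143,0,0,0],
    [1,-3,2,143,0,0,0],
    [1,-3,2,143,0,0,0]
  ]
}}

```text
time_s: 4.47
position: [438.5, 284.7, 7.8]
tool_rot: [0.0, 1.0, -0.001, -0.0]
ft_force: [0.6, 0.5, 0.3]
gripper_width: 1.0
finger_force: 0.0
```

>>> {"op": "play_rows", "data": {
  "rows": [
    [0,0,0,0,0,0,0],
    [0,0,0,0,0,0,0],
    [0,0,0,0,0,0,0],
    [0,0,0,0,0,0,0],
    [0,0,0,0,0,0,0],
    [0,0,0,0,0,0,0],
    [0,0,0,0,0,0,0],
    [0,0,0,0,0,0,0]
  ]
}}

```text
time_s: 5.13
position: [438.7, 286.0, 8.7]
tool_rot: [-0.0, 1.0, -0.0, 0.0]
ft_force: [-1.2, -2.9, 10.1]
gripper_width: 0.711
finger_force: 30.0
```

>>> {"op": "play_rows", "data": {
  "rows": [
    [0,0,0,-20,0,0,0],
    [0,0,0,-50,0,0,0],
    [0,5,10,-85,0,0,0],
    [0,10,40,-100,0,0,0],
    [0,15,75,-100,0,0,0],
    [0,20,110,-100,0,0,0],
    [0,25,145,-100,0,0,0],
    [0,29,180,-100,0,0,0],
    [0,29,215,-100,0,0,0],
    [0,29,245,-100,0,0,0],
    [0,29,270,-100,0,0,0],
    [0,29,281,-100,0,0,0]
  ]
}}

```text
time_s: 6.13
position: [466.8, 2.5, 108.2]
tool_rot: [0.0, 1.0, -0.001, 0.0]
ft_force: [-0.2, 1.0, -1.3]
gripper_width: 0.709
finger_force: 30.0
```

>>> {"op": "play_rows", "data": {
  "rows": [
    [0,0,0,15,0,0,0],
    [0,0,0,40,0,0,0],
    [0,0,0,65,0,0,0],
    [0,0,0,77,0,0,0],
    [0,0,0,82,0,0,0],
    [0,0,0,82,0,0,0],
    [0,0,0,82,0,0,0]
  ]
}}

```text
time_s: 6.72
position: [467.4, 5.0, 26.4]
tool_rot: [-0.0, 1.0, -0.0, 0.0]
ft_force: [0.2, -0.3, -1.5]
gripper_width: 0.712
finger_force: 30.0
```

```bash
python3 - <<'E'
from h import *
o=bot.get_obs(); print(o['position'],o['ft_force'],o['gripper_width'])
im=read_camera('wrist'); cv2.imwrite('pics/w7.png',im[:,:,::-1])
E
```

```text
[467.37322895   5.04537656  26.41307419] [ 0.21402248 -0.34052632 -1.53478881] 0.7120325080900465
```

View pics/w7.png

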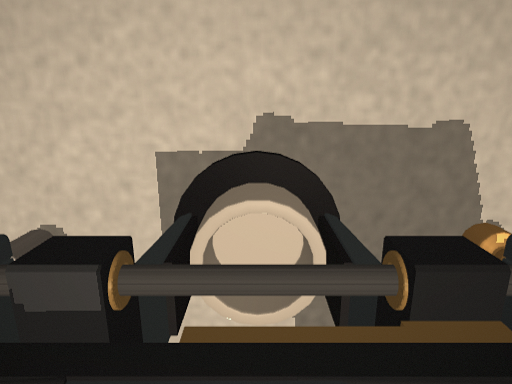

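The dish sits over the stand, centred between the fingers with an even black ring around it. I'll lower it gently.

>>> {"op": "play_rows", "data": {
  "rows": [
    [0,0,0,2,0,0,0],
    [0,0,0,4,0,0,0],
    [0,0,0,5,0,0,0],
    [0,0,0,5,0,0,0]
  ]
}}

```text
time_s: 7.1
position: [467.1, 4.8, 21.0]
tool_rot: [0.0, 1.0, -0.0, 0.0]
ft_force: [-0.2, 0.4, -1.5]
gripper_width: 0.715
finger_force: 30.0
```

>>> {"op": "play_rows", "data": {
  "rows": [
    [0,0,0,1,0,0,0],
    [0,0,0,1,0,0,0]
  ]
}}

```text
time_s: 7.27
position: [467.2, 4.7, 20.6]
tool_rot: [0.0, 1.0, -0.0, -0.0]
ft_force: [-6.0, 0.1, 17.2]
gripper_width: 0.712
finger_force: 30.0
```

>>> {"op": "play_rows", "data": {
  "rows": [
    [1,0,0,0,0,0,0],
    [1,0,0,0,0,0,0],
    [1,0,0,0,0,0,0],
    [1,0,0,0,0,0,0],
    [1,0,0,0,0,0,0],
    [1,0,0,-15,0,0,0],
    [1,0,0,-40,0,0,0],
    [1,0,0,-80,0,0,0],
    [1,0,0,-120,0,0,0],
    [1,0,0,-150,0,0,0],
    [1,0,0,-150,0,0,0],
    [1,0,0,-150,0,0,0]
  ]
}}

```text
time_s: 8.27
position: [468.1, 4.7, 171.6]
tool_rot: [0.0, 1.0, -0.0, 0.002]
ft_force: [0.3, -0.9, -0.5]
gripper_width: 0.999
finger_force: 0.0
```

```bash
python3 look.py w8 467 4.5 48 66; python3 look.py w8b 467 4.5 48 66
```

```text
8.2667 [468.1   4.7 171.6] [ 1.0e-04  1.0e+00 -3.0e-04  1.9e-03]
[257.7 189.3] px [257.5 188.5] r 35.4 exp 36.2 -> [467.7   4.7]
[257.7 189.3] px [257.2 183.2] r 33.7 exp 36.2 -> [472.7   4.9]
8.3167 [467.1   4.8 170.1] [ 0.e+00  1.e+00 -3.e-04  5.e-04]
[257.7 188.3] px [257.5 187. ] r 36.0 exp 36.4 -> [468.2   4.7]
[257.7 188.3] px [257.5 182.2] r 34.0 exp 36.4 -> [472.6   4.7]
```

View pics/w8b.png

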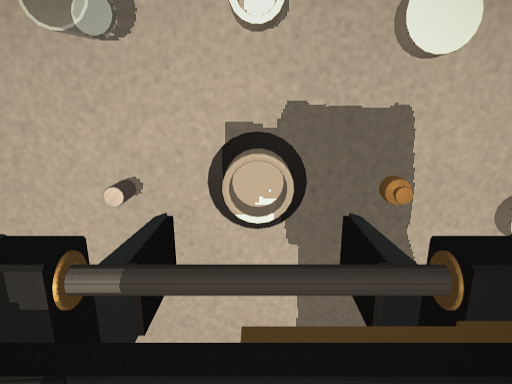

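The dish is centred on the stand at (258,187). Next, the wide cover.

>>> {"op": "play_rows", "data": {
  "rows": [
    [1,30,32,20,0,0,0],
    [1,58,61,20,0,0,0],
    [1,86,91,20,0,0,0],
    [1,114,121,20,0,0,0],
    [1,140,148,20,0,0,0],
    [1,150,159,20,0,0,0],
    [1,150,159,20,0,0,0],
    [1,150,159,20,0,0,0],
    [1,150,159,20,0,0,0],
    [1,150,159,20,0,0,0]
  ]
}}

```text
time_s: 9.2
position: [615.9, -153.4, 149.0]
tool_rot: [-0.0, 1.0, 0.0, -0.001]
ft_force: [0.7, -0.7, 0.5]
gripper_width: 0.998
finger_force: 0.0
```

```bash
python3 look.py w9 617 -154 28 66; python3 look.py w9b 617 -154 28 66
```

```text
9.2 [ 615.9 -153.4  149. ] [-3.e-04  1.e+00  0.e+00 -9.e-04]
[258.2 186.9] px [258. 188.] r 35.0 exp 36.6 -> [ 616.  -153.9]
[258.2 186.9] px [257.5 190. ] r 36.8 exp 36.6 -> [ 614.1 -153.4]
9.25 [ 616.1 -153.5  149.4] [-2.e-04  1.e+00  0.e+00 -5.e-04]
[258.1 187.1] px [257.5 187.2] r 35.8 exp 36.5 -> [ 616.9 -153.5]
[258.1 187.1] px [257.5 189.2] r 35.9 exp 36.5 -> [ 615.  -153.5]
```

View pics/w9b.png

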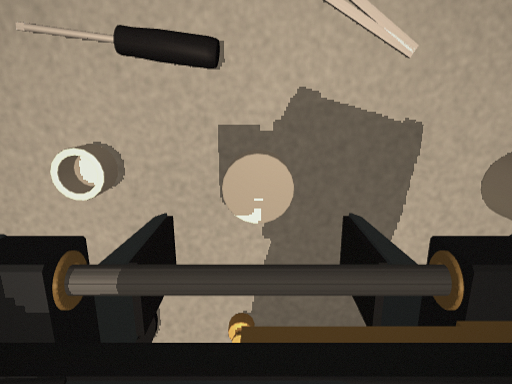

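The wide cover is at (258,188), centred under the tool. I'll grasp it.

>>> {"op": "play_rows", "data": {
  "rows": [
    [1,0,0,35,0,0,0],
    [1,0,0,70,0,0,0],
    [1,0,0,105,0,0,0],
    [1,0,0,130,0,0,0],
    [1,0,0,143,0,0,0],
    [1,0,0,143,0,0,0],
    [1,0,0,143,0,0,0]
  ]
}}

```text
time_s: 9.88
position: [617.1, -154.1, 7.5]
tool_rot: [-0.0, 1.0, -0.0, -0.0]
ft_force: [0.7, -0.6, 0.6]
gripper_width: 0.998
finger_force: 0.0
```

>>> {"op": "play_rows", "data": {
  "rows": [
    [0,0,0,0,0,0,0],
    [0,0,0,0,0,0,0],
    [0,0,0,0,0,0,0],
    [0,0,0,0,0,0,0],
    [0,0,0,0,0,0,0],
    [0,0,0,0,0,0,0],
    [0,0,0,0,0,0,0],
    [0,0,0,0,0,0,0]
  ]
}}

```text
time_s: 10.55
position: [617.6, -154.5, 8.0]
tool_rot: [0.0, 1.0, -0.0, 0.001]
ft_force: [-1.8, 1.2, 8.5]
gripper_width: 0.727
finger_force: 30.0
```

>>> {"op": "play_rows", "data": {
  "rows": [
    [0,0,0,-20,0,0,0],
    [0,0,0,-55,0,0,0],
    [0,0,0,-90,0,0,0],
    [0,-20,-20,-115,0,0,0],
    [0,-45,-45,-115,0,0,0],
    [0,-70,-72,-115,0,0,0],
    [0,-95,-98,-115,0,0,0],
    [0,-120,-125,-115,0,0,0],
    [0,-140,-148,-115,0,0,0],
    [0,-149,-159,-115,0,0,0],
    [0,-149,-159,-115,0,0,0],
    [0,-149,-159,-115,0,0,0]
  ]
}}

```text
time_s: 11.55
position: [468.4, 5.0, 122.4]
tool_rot: [0.0, 1.0, 0.0, 0.001]
ft_force: [0.4, 0.7, -0.4]
gripper_width: 0.723
finger_force: 30.0
```

```bash
python3 - <<'E'
from h import *
o=bot.get_obs(); print(o['position'],o['ft_force'],o['gripper_width'])
im=read_camera('wrist'); cv2.imwrite('pics/w10.png',im[:,:,::-1])
E
```

```text
[468.41047802   5.0096679  122.39167704] [ 0.35703162  0.67843849 -0.35390419] 0.7228197752274647
```

View pics/w10.png

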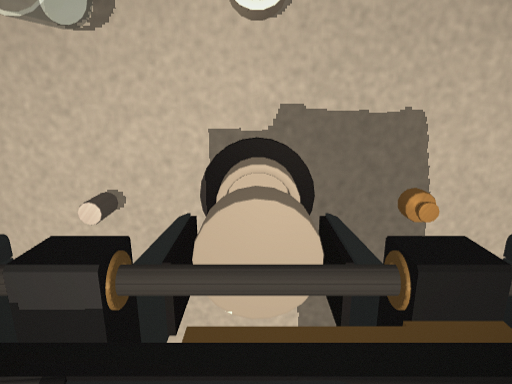

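The wide cover is held level above the dish, with both axes in line near column 258. I'll lower it.

>>> {"op": "play_rows", "data": {
  "rows": [
    [0,0,0,20,0,0,0],
    [0,0,0,40,0,0,0],
    [0,0,0,54,0,0,0],
    [0,0,0,61,0,0,0],
    [0,0,0,63,0,0,0],
    [0,0,0,63,0,0,0],
    [0,0,0,63,0,0,0]
  ]
}}

```text
time_s: 12.18
position: [468.8, 4.5, 59.5]
tool_rot: [0.0, 1.0, -0.001, 0.0]
ft_force: [1.2, -0.1, -1.6]
gripper_width: 0.721
finger_force: 30.0
```

```bash
python3 - <<'E'
from h import *
im=read_camera('scene'); i=camera_info('scene'); p=pix(i,(467,5,50)).astype(int); print(p)
cv2.imwrite('pics/s1.png',cv2.resize(im[p[1]-50:p[1]+40,p[0]-60:p[0]+60,::-1],None,fx=5,fy=5,interpolation=cv2.INTER_CUBIC))
E
```

```text
[275 152]
```

View pics/s1.png

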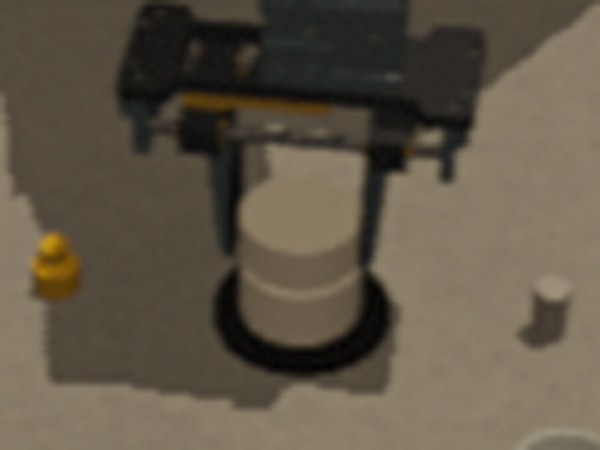

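The cover is aligned over the dish (edges at x≈238 and 362 for both), with a thin lit gap at y≈285.

>>> {"op": "play_rows", "data": {
  "rows": [
    [0,0,0,1,0,0,0],
    [0,0,0,2,0,0,0],
    [0,0,0,2,0,0,0]
  ]
}}

```text
time_s: 12.48
position: [468.2, 4.8, 57.2]
tool_rot: [-0.0, 1.0, -0.0, 0.0]
ft_force: [0.2, 0.4, -0.8]
gripper_width: 0.725
finger_force: 30.0
```

>>> {"op": "play_rows", "data": {
  "rows": [
    [0,0,0,1,0,0,0],
    [0,0,0,1,0,0,0]
  ]
}}

```text
time_s: 12.65
position: [468.2, 4.8, 56.1]
tool_rot: [-0.0, 1.0, -0.0, 0.0]
ft_force: [-0.0, -0.9, 1.1]
gripper_width: 0.72
finger_force: 30.0
```

>>> {"op": "play_rows", "data": {
  "rows": [
    [0,0,0,0.5,0,0,0],
    [0,0,0,0.5,0,0,0]
  ]
}}

```text
time_s: 12.82
position: [468.3, 4.8, 55.9]
tool_rot: [-0.0, 1.0, -0.0, -0.0]
ft_force: [-4.4, -0.9, 13.3]
gripper_width: 0.722
finger_force: 30.0
```

>>> {"op": "play_rows", "data": {
  "rows": [
    [1,0,0,0,0,0,0],
    [1,0,0,0,0,0,0],
    [1,0,0,0,0,0,0],
    [1,0,0,0,0,0,0],
    [1,0,0,0,0,0,0],
    [1,0,0,-15,0,0,0],
    [1,0,0,-40,0,0,0],
    [1,0,0,-80,0,0,0],
    [1,0,0,-120,0,0,0],
    [1,0,0,-143,0,0,0],
    [1,0,0,-143,0,0,0],
    [1,0,0,-143,0,0,0]
  ]
}}

```text
time_s: 13.82
position: [468.7, 4.8, 199.7]
tool_rot: [0.0, 1.0, -0.0, 0.001]
ft_force: [-0.3, -0.1, -0.8]
gripper_width: 1.003
finger_force: 0.0
```

```bash
python3 look.py w11 468 4.5 76 66; python3 look.py w11b 468 4.5 76 66;python3 - <<'E'
from h import *
im=read_camera('scene'); i=camera_info('scene'); p=pix(i,(467,5,50)).astype(int)
a=im[p[1]-40:p[1]+30,p[0]-40:p[0]+40,::-1]; b=cv2.imread('pics/w11b.png')[100:310,135:375]
cv2.imwrite('pics/s2.png',np.vstack([cv2.resize(a,(400,300),interpolation=cv2.INTER_CUBIC),cv2.resize(b,(400,300))]))
E
```

```text
13.8167 [468.7   4.8 199.7] [ 0.0e+00  1.0e+00 -3.0e-04  1.4e-03]
[257.7 188.9] px [257.5 192.5] r 36.5 exp 36.2 -> [464.6   4.7]
[257.7 188.9] px [257.2 189.8] r 35.2 exp 36.2 -> [467.2   4.9]
13.8667 [467.9   4.8 198.4] [ 0.e+00  1.e+00 -3.e-04  2.e-04]
[257.8 188. ] px [256.5 189.5] r 34.6 exp 36.4 -> [466.6   5.6]
[257.8 188. ] px [257.5 191.2] r 36.5 exp 36.4 -> [464.9   4.7]
```

View pics/s2.png

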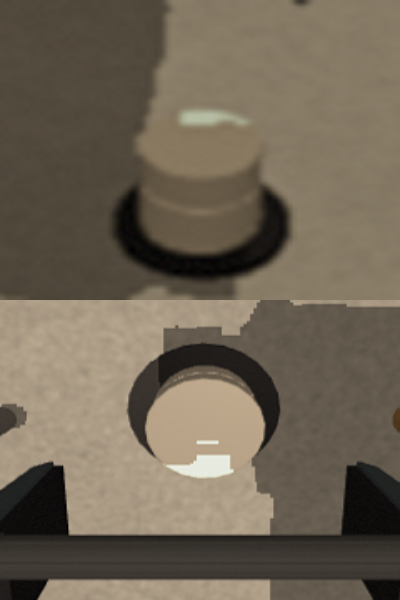

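```bash
python3 - <<'E'
from h import *
i=camera_info('wrist')
im=cv2.cvtColor(cv2.imread('pics/w11b.png'),cv2.COLOR_BGR2GRAY)
for r in range(128,166): print(r,im[r,254:262].mean().round(),*[ray(i,(257.5,r),z)[0].round(1) for z in (12,48,76)],sep=' ',end=' | ')
print(im[205:235,257])
print([ (r,[ray(i,(257.5,r),z)[0].round(1) for z in (48,76)]) for r in (222,224,226,228)])
E
```

```text
128 94.0 516.2 518.6 520.6 | 129 91.0 515.1 517.7 519.7 | 130 66.0 514.1 516.8 518.9 | 131 22.0 513.1 515.8 518.0 | 132 31.0 512.0 514.9 517.2 | 133 29.0 511.0 514.0 516.3 | 134 30.0 509.9 513.0 515.5 | 135 29.0 508.9 512.1 514.6 | 136 29.0 507.9 511.2 513.7 | 137 29.0 506.8 510.2 512.9 | 138 30.0 505.8 509.3 512.0 | 139 29.0 504.7 508.3 511.2 | 140 28.0 503.7 507.4 510.3 | 141 29.0 502.6 506.5 509.4 | 142 30.0 501.6 505.5 508.6 | 143 29.0 500.5 504.6 507.7 | 144 27.0 499.4 503.6 506.8 | 145 42.0 498.4 502.7 506.0 | 146 74.0 497.3 501.7 505.1 | 147 92.0 496.3 500.8 504.2 | 148 91.0 495.2 499.8 503.4 | 149 91.0 494.1 498.8 502.5 | 150 104.0 493.1 497.9 501.6 | 151 110.0 492.0 496.9 500.7 | 152 89.0 490.9 496.0 499.9 | 153 90.0 489.9 495.0 499.0 | 154 99.0 488.8 494.0 498.1 | 155 140.0 487.7 493.1 497.2 | 156 173.0 486.6 492.1 496.3 | 157 172.0 485.6 491.1 495.5 | 158 172.0 484.5 490.2 494.6 | 159 172.0 483.4 489.2 493.7 | 160 172.0 482.3 488.2 492.8 | 161 172.0 481.2 487.2 491.9 | 162 172.0 480.1 486.3 491.0 | 163 171.0 479.0 485.3 490.1 | 164 171.0 478.0 484.3 489.2 | 165 171.0 476.9 483.3 488.3 | [167 166 162 200 236 233 233 232 232 232 232 233 232 232 232 232 232 233
 230 199 155 157 158 160 162 162 159 159 159 161]
[(222, [np.float64(424.6), np.float64(434.7)]), (224, [np.float64(422.4), np.float64(432.8)]), (226, [np.float64(420.3), np.float64(430.8)]), (228, [np.float64(418.1), np.float64(428.8)])]
```

The cover is seated, with its centre about 2 mm from the dish in x, which is within tolerance. Next, the narrow dish.

>>> {"op": "play_rows", "data": {
  "rows": [
    [1,35,0,0,0,0,0],
    [1,70,0,15,0,0,0],
    [1,105,0,35,0,0,0],
    [1,140,0,47,0,0,0],
    [1,160,0,47,0,0,0],
    [1,163,0,47,0,0,0],
    [1,163,0,47,0,0,0],
    [1,163,0,47,0,0,0],
    [1,163,0,47,0,0,0]
  ]
}}

```text
time_s: 14.72
position: [629.8, 4.7, 151.0]
tool_rot: [-0.0, 1.0, -0.0, -0.001]
ft_force: [-0.1, -0.5, 0.0]
gripper_width: 0.998
finger_force: 0.0
```

```bash
python3 look.py w12 632 5 32 48; python3 look.py w12b 632 5 32 48;python3 - <<'E'
from h import *
i=camera_info('wrist')
im=cv2.cvtColor(cv2.imread('pics/w12b.png'),cv2.COLOR_BGR2GRAY)
print([(r,int(im[r,254:262].mean()),ray(i,(257.5,r),32)[0].round(1)) for r in list(range(152,182))+list(range(200,224))])
E
```

```text
14.7167 [629.8   4.7 151. ] [-0.e+00  1.e+00 -3.e-04 -6.e-04]
[257.1 186.3] px [256.8 188.8] r 25.6 exp 26.8 -> [629.7   5.3]
[257.1 186.3] px [256.5 190.8] r 27.3 exp 26.8 -> [627.9   5.5]
14.7667 [629.9   4.7 151.3] [-0.e+00  1.e+00 -3.e-04 -3.e-04]
[257.1 186.5] px [256.5 189.2] r 25.9 exp 26.8 -> [629.5   5.5]
[257.1 186.5] px [254.2 188.2] r 23.8 exp 26.8 -> [630.4   7.6]
[(152, 100, np.float64(663.2)), (153, 101, np.float64(662.4)), (154, 101, np.float64(661.5)), (155, 101, np.float64(660.6)), (156, 101, np.float64(659.7)), (157, 101, np.float64(658.8)), (158, 99, np.float64(658.0)), (159, 97, np.float64(657.1)), (160, 97, np.float64(656.2)), (161, 97, np.float64(655.3)), (162, 96, np.float64(654.4)), (163, 119, np.float64(653.5)), (164, 164, np.float64(652.6)), (165, 186, np.float64(651.7)), (166, 186, np.float64(650.9)), (167, 182, np.float64(650.0)), (168, 177, np.float64(649.1)), (169, 173, np.float64(648.2)), (170, 163, np.float64(647.3)), (171, 164, np.float64(646.4)), (172, 180, np.float64(645.5)), (173, 180, np.float64(644.6)), (174, 179, np.float64(643.7)), (175, 179, 
[... 242 characters left out ...]
98, np.float64(618.7)), (202, 99, np.float64(617.7)), (203, 98, np.float64(616.8)), (204, 99, np.float64(615.8)), (205, 98, np.float64(614.9)), (206, 96, np.float64(613.9)), (207, 123, np.float64(613.0)), (208, 169, np.float64(612.0)), (209, 182, np.float64(611.1)), (210, 216, np.float64(610.1)), (211, 244, np.float64(609.2)), (212, 242, np.float64(608.2)), (213, 237, np.float64(607.2)), (214, 209, np.float64(606.3)), (215, 166, np.float64(605.3)), (216, 168, np.float64(604.3)), (217, 168, np.float64(603.4)), (218, 168, np.float64(602.4)), (219, 169, np.float64(601.4)), (220, 167, np.float64(600.4)), (221, 164, np.float64(599.5)), (222, 162, np.float64(598.5)), (223, 161, np.float64(597.5))]
```

View pics/w12b.png

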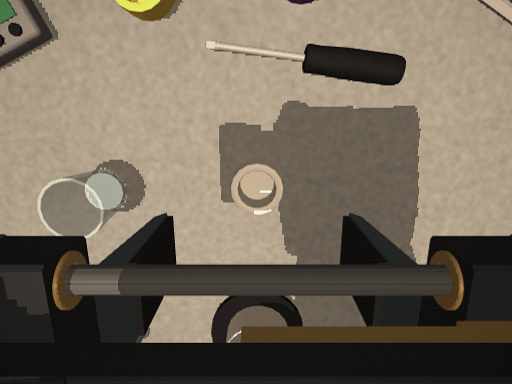

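The narrow dish is at (257,189), centred; the yellow and purple look-alikes and the beaker are well clear. I'll grasp it.

>>> {"op": "play_rows", "data": {
  "rows": [
    [1,0,0,35,0,0,0],
    [1,0,0,70,0,0,0],
    [1,0,0,105,0,0,0],
    [1,0,0,130,0,0,0],
    [1,0,0,143,0,0,0],
    [1,0,0,143,0,0,0],
    [1,0,0,143,0,0,0]
  ]
}}

```text
time_s: 15.4
position: [631.2, 4.6, 9.1]
tool_rot: [-0.0, 1.0, -0.0, 0.0]
ft_force: [0.8, -0.0, -0.0]
gripper_width: 0.999
finger_force: 0.0
```

>>> {"op": "play_rows", "data": {
  "rows": [
    [0,0,0,0,0,0,0],
    [0,0,0,0,0,0,0],
    [0,0,0,0,0,0,0],
    [0,0,0,0,0,0,0],
    [0,0,0,0,0,0,0],
    [0,0,0,0,0,0,0],
    [0,0,0,0,0,0,0],
    [0,0,0,0,0,0,0],
    [0,0,0,0,0,0,0],
    [0,0,0,0,0,0,0]
  ]
}}

```text
time_s: 16.23
position: [631.1, 4.7, 8.6]
tool_rot: [-0.0, 1.0, -0.0, 0.0]
ft_force: [-0.7, 0.4, 4.5]
gripper_width: 0.515
finger_force: 30.0
```

>>> {"op": "play_rows", "data": {
  "rows": [
    [0,0,0,-20,0,0,0],
    [0,0,0,-55,0,0,0],
    [0,0,0,-90,0,0,0],
    [0,-20,0,-120,0,0,0],
    [0,-50,0,-135,0,0,0],
    [0,-80,0,-135,0,0,0],
    [0,-110,0,-135,0,0,0],
    [0,-140,0,-135,0,0,0],
    [0,-158,0,-135,0,0,0],
    [0,-163,0,-135,0,0,0],
    [0,-163,0,-135,0,0,0],
    [0,-163,0,-135,0,0,0]
  ]
}}

```text
time_s: 17.23
position: [469.2, 4.7, 143.8]
tool_rot: [0.0, 1.0, -0.0, 0.001]
ft_force: [0.9, -0.4, -0.4]
gripper_width: 0.509
finger_force: 30.0
```

>>> {"op": "play_rows", "data": {
  "rows": [
    [0,0,0,20,0,0,0],
    [0,0,0,40,0,0,0],
    [0,0,0,50,0,0,0],
    [0,0,0,55,0,0,0],
    [0,0,0,57,0,0,0],
    [0,0,0,57,0,0,0],
    [0,0,0,57,0,0,0]
  ]
}}

```text
time_s: 17.82
position: [468.7, 4.8, 87.0]
tool_rot: [0.0, 1.0, -0.0, 0.0]
ft_force: [1.1, -0.1, -0.6]
gripper_width: 0.512
finger_force: 30.0
```

>>> {"op": "play_rows", "data": {
  "rows": [
    [0,0,0,1,0,0,0],
    [0,0,0,1,0,0,0]
  ]
}}

```text
time_s: 17.98
position: [468.5, 4.7, 86.0]
tool_rot: [0.0, 1.0, -0.0, 0.001]
ft_force: [-0.1, -0.6, -1.0]
gripper_width: 0.51
finger_force: 30.0
```

>>> {"op": "play_rows", "data": {
  "rows": [
    [0,0,0,0.8,0,0,0],
    [0,0,0,0.8,0,0,0]
  ]
}}

```text
time_s: 18.15
position: [468.2, 4.8, 84.8]
tool_rot: [0.0, 1.0, -0.0, 0.0]
ft_force: [-0.4, 0.6, -0.6]
gripper_width: 0.513
finger_force: 30.0
```

>>> {"op": "play_rows", "data": {
  "rows": [
    [0,0,0,0.6,0,0,0],
    [0,0,0,0.6,0,0,0]
  ]
}}

```text
time_s: 18.32
position: [468.3, 4.8, 84.5]
tool_rot: [-0.0, 1.0, -0.0, 0.0]
ft_force: [-3.0, -0.1, 10.6]
gripper_width: 0.514
finger_force: 30.0
```

>>> {"op": "play_rows", "data": {
  "rows": [
    [1,0,0,0,0,0,0],
    [1,0,0,0,0,0,0],
    [1,0,0,0,0,0,0],
    [1,0,0,0,0,0,0],
    [1,0,0,0,0,0,0],
    [1,0,0,-15,0,0,0],
    [1,0,0,-40,0,0,0],
    [1,0,0,-80,0,0,0],
    [1,0,0,-120,0,0,0],
    [1,0,0,-145,0,0,0],
    [1,0,0,-145,0,0,0],
    [1,0,0,-145,0,0,0]
  ]
}}

```text
time_s: 19.32
position: [468.8, 4.8, 230.3]
tool_rot: [0.0, 1.0, -0.0, 0.002]
ft_force: [-0.0, 0.6, -1.2]
gripper_width: 1.001
finger_force: 0.0
```

```bash
python3 look.py w13 467 5 108 48; python3 look.py w13b 467 5 108 48;python3 - <<'E'
from h import *
i=camera_info('wrist')
im=cv2.cvtColor(cv2.imread('pics/w13b.png'),cv2.COLOR_BGR2GRAY)
print([(r,int(im[r,254:262].mean()),ray(i,(257.5,r),108)[0].round(1)) for r in list(range(148,182))+list(range(200,224))])
E
```

```text
19.3167 [468.8   4.8 230.3] [ 1.0e-04  1.0e+00 -3.0e-04  1.5e-03]
[257.2 190.3] px [257.5 184. ] r 24.3 exp 26.4 -> [472.9   4.7]
[257.2 190.3] px [257.2 171.5] r 28.3 exp 26.4 -> [484.4   4.9]
19.3667 [467.9   4.8 228.9] [ 0.e+00  1.e+00 -3.e-04  2.e-04]
[257.2 189.4] px [257.5 183.5] r 24.7 exp 26.6 -> [472.5   4.7]
[257.2 189.4] px [257.8 189.2] r 25.2 exp 26.6 -> [467.2   4.5]
[(148, 87, np.float64(503.8)), (149, 87, np.float64(502.9)), (150, 118, np.float64(502.0)), (151, 162, np.float64(501.2)), (152, 172, np.float64(500.3)), (153, 171, np.float64(499.4)), (154, 171, np.float64(498.5)), (155, 171, np.float64(497.7)), (156, 171, np.float64(496.8)), (157, 172, np.float64(495.9)), (158, 160, np.float64(495.0)), (159, 115, np.float64(494.1)), (160, 87, np.float64(493.2)), (161, 90, np.float64(492.3)), (162, 90, np.float64(491.5)), (163, 89, np.float64(490.6)), (164, 122, np.float64(489.7)), (165, 165, np.float64(488.8)), (166, 173, np.float64(487.9)), (167, 171, np.float64(487.0)), (168, 168, np.float64(486.1)), (169, 163, np.float64(485.2)), (170, 156, np.float64(484.3)), (171, 15
[... 368 characters left out ...]
 90, np.float64(455.7)), (202, 91, np.float64(454.7)), (203, 91, np.float64(453.8)), (204, 92, np.float64(452.8)), (205, 91, np.float64(451.9)), (206, 89, np.float64(450.9)), (207, 94, np.float64(450.0)), (208, 133, np.float64(449.0)), (209, 204, np.float64(448.0)), (210, 236, np.float64(447.1)), (211, 232, np.float64(446.1)), (212, 232, np.float64(445.2)), (213, 234, np.float64(444.2)), (214, 215, np.float64(443.2)), (215, 150, np.float64(442.2)), (216, 155, np.float64(441.3)), (217, 157, np.float64(440.3)), (218, 157, np.float64(439.3)), (219, 157, np.float64(438.4)), (220, 157, np.float64(437.4)), (221, 158, np.float64(436.4)), (222, 157, np.float64(435.4)), (223, 158, np.float64(434.4))]
```

View pics/w13b.png

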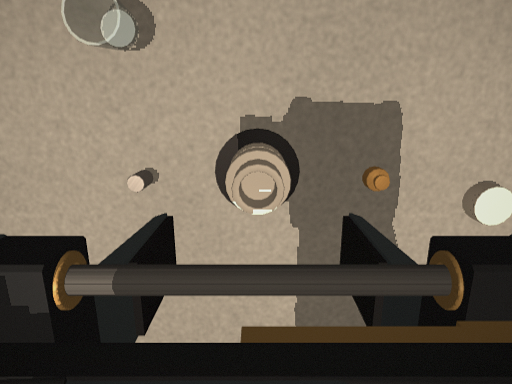

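The narrow dish stands centred on the wide cover at (258,189), spanning x 443–490, so its centre is at 466.3. Last, the narrow cover.

>>> {"op": "play_rows", "data": {
  "rows": [
    [1,-5,35,0,0,0,0],
    [1,-10,70,10,0,0,0],
    [1,-15,105,25,0,0,0],
    [1,-20,140,40,0,0,0],
    [1,-25,175,55,0,0,0],
    [1,-30,210,70,0,0,0],
    [1,-35,240,78,0,0,0],
    [1,-39,265,78,0,0,0],
    [1,-39,276,78,0,0,0],
    [1,-39,276,78,0,0,0],
    [1,-39,276,78,0,0,0],
    [1,-39,276,78,0,0,0]
  ]
}}

```text
time_s: 20.42
position: [428.8, -270.1, 150.6]
tool_rot: [-0.0, 1.0, -0.0, -0.0]
ft_force: [0.4, -0.3, 0.9]
gripper_width: 1.001
finger_force: 0.0
```

```bash
python3 look.py w14 428 -272 26 48; python3 look.py w14b 428 -272 26 48;python3 - <<'E'
from h import *
i=camera_info('wrist')
im=cv2.cvtColor(cv2.imread('pics/w14b.png'),cv2.COLOR_BGR2GRAY)
print([(r,int(im[r,255:264].mean()),ray(i,(259,r),26)[0].round(1)) for r in list(range(156,176))+list(range(206,220))])
print([(c,int(im[186:191,c].mean()),ray(i,(c,188),26)[1].round(1)) for c in list(range(228,240))+list(range(278,292))])
E
```

```text
20.4167 [ 428.8 -270.1  150.6] [-3.e-04  1.e+00 -1.e-04 -4.e-04]
[259.7 188.1] px [260. 190.] r 25.4 exp 26.3 -> [ 426.2 -272.3]
[259.7 188.1] px [259.8 187.5] r 26.6 exp 26.3 -> [ 428.6 -272.1]
20.4667 [ 428.9 -270.   150.8] [-2.e-04  1.e+00  2.e-04 -2.e-04]
[259.7 188.3] px [260.  190.5] r 25.6 exp 26.2 -> [ 425.9 -272.3]
[259.7 188.3] px [260.2 188.5] r 25.8 exp 26.2 -> [ 427.8 -272.5]
[(156, 95, np.float64(457.7)), (157, 96, np.float64(456.8)), (158, 96, np.float64(455.9)), (159, 94, np.float64(455.0)), (160, 94, np.float64(454.1)), (161, 93, np.float64(453.2)), (162, 91, np.float64(452.3)), (163, 92, np.float64(451.4)), (164, 93, np.float64(450.5)), (165, 130, np.float64(449.6)), (166, 171, np.float64(448.7)), (167, 175, np.float64(447.8)), (168, 175, np.float64(446.9)), (169, 174, np.float64(446.0)), (170, 174, np.float64(445.1)), (171, 174, np.float64(444.1)), (172, 174, np.float64(443.2)), (173, 174, np.float64(442.3)), (174, 174, np.float64(441.4)), (175, 173, np.float64(440.5)), (206, 168, np.float64(411.1)), (207, 168, np.float64(410.2)), (208, 168, np.float64(409.2)), (20
[... 452 characters left out ...]
.8)), (232, 93, np.float64(-246.7)), (233, 93, np.float64(-247.6)), (234, 91, np.float64(-248.6)), (235, 151, np.float64(-249.5)), (236, 169, np.float64(-250.4)), (237, 170, np.float64(-251.3)), (238, 170, np.float64(-252.2)), (239, 169, np.float64(-253.1)), (278, 172, np.float64(-288.8)), (279, 172, np.float64(-289.7)), (280, 172, np.float64(-290.6)), (281, 171, np.float64(-291.6)), (282, 173, np.float64(-292.5)), (283, 173, np.float64(-293.4)), (284, 173, np.float64(-294.3)), (285, 161, np.float64(-295.2)), (286, 94, np.float64(-296.1)), (287, 96, np.float64(-297.0)), (288, 98, np.float64(-298.0)), (289, 99, np.float64(-298.9)), (290, 99, np.float64(-299.8)), (291, 99, np.float64(-300.7))]
```

>>> {"op": "play_rows", "data": {
  "rows": [
    [1,-2,2,35,0,0,0],
    [1,-2,2,70,0,0,0],
    [1,-2,2,105,0,0,0],
    [1,-2,2,130,0,0,0],
    [1,-2,2,143,0,0,0],
    [1,-2,2,143,0,0,0],
    [1,-2,2,143,0,0,0]
  ]
}}

```text
time_s: 21.1
position: [426.9, -272.4, 8.0]
tool_rot: [-0.0, 1.0, 0.0, -0.0]
ft_force: [-0.2, -1.3, 0.6]
gripper_width: 0.999
finger_force: 0.0
```

>>> {"op": "play_rows", "data": {
  "rows": [
    [0,0,0,0,0,0,0],
    [0,0,0,0,0,0,0],
    [0,0,0,0,0,0,0],
    [0,0,0,0,0,0,0],
    [0,0,0,0,0,0,0],
    [0,0,0,0,0,0,0],
    [0,0,0,0,0,0,0],
    [0,0,0,0,0,0,0],
    [0,0,0,0,0,0,0],
    [0,0,0,0,0,0,0]
  ]
}}

```text
time_s: 21.93
position: [426.9, -273.3, 8.2]
tool_rot: [0.0, 1.0, -0.0, 0.0]
ft_force: [-1.2, -0.2, 6.0]
gripper_width: 0.521
finger_force: 30.0
```

>>> {"op": "play_rows", "data": {
  "rows": [
    [0,0,0,-20,0,0,0],
    [0,0,0,-55,0,0,0],
    [0,0,-5,-90,0,0,0],
    [0,5,-30,-120,0,0,0],
    [0,10,-60,-145,0,0,0],
    [0,15,-92,-160,0,0,0],
    [0,20,-125,-160,0,0,0],
    [0,25,-160,-160,0,0,0],
    [0,30,-195,-160,0,0,0],
    [0,35,-225,-160,0,0,0],
    [0,40,-255,-160,0,0,0],
    [0,40,-272,-160,0,0,0]
  ]
}}

```text
time_s: 22.93
position: [467.4, 1.2, 168.1]
tool_rot: [-0.0, 1.0, 0.0, 0.0]
ft_force: [-0.2, -0.6, -1.1]
gripper_width: 0.52
finger_force: 30.0
```

>>> {"op": "play_rows", "data": {
  "rows": [
    [0,0,-5,0,0,0,0],
    [0,0,-5,0,0,0,0],
    [0,0,-5,0,0,0,0],
    [0,0,-5,20,0,0,0],
    [0,0,-5,35,0,0,0],
    [0,0,-5,44,0,0,0],
    [0,0,-5,46,0,0,0],
    [0,0,-5,46,0,0,0],
    [0,0,-5,46,0,0,0]
  ]
}}

```text
time_s: 23.68
position: [467.4, 3.4, 122.5]
tool_rot: [0.0, 1.0, -0.001, 0.0]
ft_force: [0.3, 0.2, -0.7]
gripper_width: 0.52
finger_force: 30.0
```

```bash
python3 - <<'E'
from h import *
o=bot.get_obs(); print(o['position'],o['ft_force'])
im=read_camera('scene'); i=camera_info('scene'); p=pix(i,(467,5,80)).astype(int); print(p)
cv2.imwrite('pics/s3.png',cv2.resize(im[p[1]-40:p[1]+50,p[0]-60:p[0]+60,::-1],None,fx=5,fy=5,interpolation=cv2.INTER_CUBIC))
E
```

```text
[467.39881365   3.35655298 122.51339413] [ 0.29819866  0.21108947 -0.69119218]
[275 144]
```

View pics/s3.png

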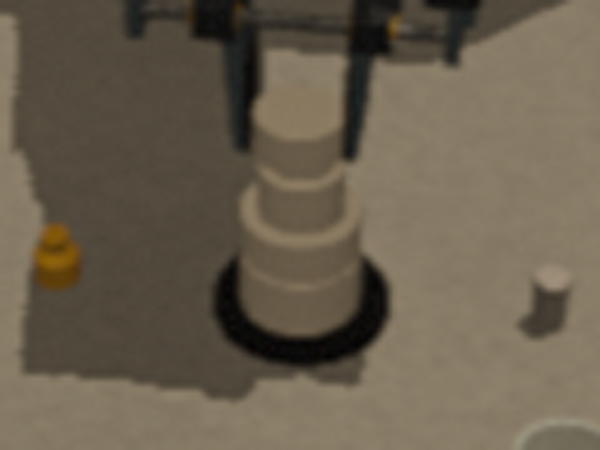

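The cover is above the narrow dish, about 1.4 mm to the left (−y), matching the TCP reading of y=3.4 against 4.8. I'll correct that and lower it.

>>> {"op": "play_rows", "data": {
  "rows": [
    [0,0,-1.4,0,0,0,0],
    [0,0,-1.4,2,0,0,0],
    [0,0,-1.4,4,0,0,0],
    [0,0,-1.4,5,0,0,0],
    [0,0,-1.4,5,0,0,0],
    [0,0,-1.4,5,0,0,0]
  ]
}}

```text
time_s: 24.23
position: [467.0, 5.2, 117.0]
tool_rot: [-0.0, 1.0, -0.0, -0.0]
ft_force: [0.2, 0.4, -0.4]
gripper_width: 0.517
finger_force: 30.0
```

>>> {"op": "play_rows", "data": {
  "rows": [
    [0,0,0,0.7,0,0,0],
    [0,0,0,0.7,0,0,0],
    [0,0,0,0.7,0,0,0]
  ]
}}

```text
time_s: 24.48
position: [467.1, 5.2, 116.3]
tool_rot: [-0.0, 1.0, -0.0, -0.0]
ft_force: [-0.3, 1.4, -1.2]
gripper_width: 0.517
finger_force: 30.0
```

>>> {"op": "play_rows", "data": {
  "rows": [
    [0,0,0,0.6,0,0,0],
    [0,0,0,0.6,0,0,0]
  ]
}}

```text
time_s: 24.65
position: [467.4, 5.1, 116.2]
tool_rot: [-0.0, 1.0, -0.0, 0.0]
ft_force: [-2.9, -0.3, 8.0]
gripper_width: 0.523
finger_force: 30.0
```

Contact. I'll release and rise.

>>> {"op": "play_rows", "data": {
  "rows": [
    [1,0,0,0,0,0,0],
    [1,0,0,0,0,0,0],
    [1,0,0,0,0,0,0],
    [1,0,0,0,0,0,0],
    [1,0,0,0,0,0,0],
    [1,0,0,-15,0,0,0],
    [1,0,0,-40,0,0,0],
    [1,0,0,-80,0,0,0],
    [1,0,0,-120,0,0,0],
    [1,0,0,-140,0,0,0],
    [1,0,0,-140,0,0,0],
    [1,0,0,-140,0,0,0]
  ]
}}

```text
time_s: 25.65
position: [467.5, 5.2, 256.6]
tool_rot: [0.0, 1.0, -0.0, 0.001]
ft_force: [-0.3, 0.3, -0.7]
gripper_width: 0.996
finger_force: 0.0
```

```bash
python3 - <<'E'
from h import *
i=camera_info('scene'); im=read_camera('scene'); p=pix(i,(467,5,80)).astype(int)
a=im[p[1]-35:p[1]+40,p[0]-50:p[0]+50,::-1]; w=read_camera('wrist')[110:260,160:360,::-1]
cv2.imwrite('pics/s4.png',np.vstack([cv2.resize(a,(400,300),interpolation=cv2.INTER_CUBIC),cv2.resize(w,(400,300))]))
E
```

```text
(no output)
```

View pics/s4.png

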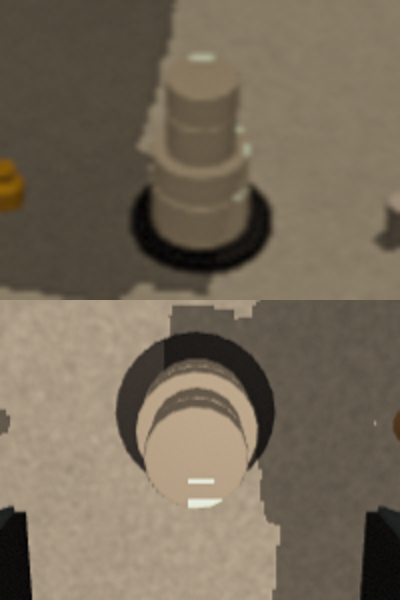

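The tower stands straight and seated at all four levels, the fingers are clear, and the beaker was never approached. I'll hand it in.

```bash
python3 -c "
from cell import bot
print(bot.job_done())"
```

```text
the job is handed in; nothing more can be done
None
```

I built the tower on the stand in the order you gave (wide dish, wide cover, narrow dish, narrow cover), left the beaker untouched, and handed the job in at about 26 s; the last pictures showed it straight and seated, but the hand-in returned no verdict.

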